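Pop the check weight and trap it on the chute

ROBOT

A 6-joint arm with a two-finger parallel gripper is mounted at the origin on a cart in front of the work surface, level with it; the furniture and walls round the work are solid. World frame = base frame: x ahead of the robot, y to its left, z up, the work surface at z = 0. Lengths are in m, angles in rad, forces in N, time in s.
With the tool pointing down it reaches from about 0.35 to 0.775 m from the base axis. Payload 5.5 kg.
Tool frame: the origin (TCP) lies on the centre line of the jaws, within the pads' length; the fingertips stand 11 mm ahead of it and the grasp point (between the pads) lies 8 mm behind it (env.tip_extent is the distance from the TCP to the fingertips, in m); z points along the fingers, y is the line along which they close (so a half turn about z gives the same grasp; the last joint's range is limited). The gripper opens to 85 mm and grips with 20 to 120 N. Pads are 22 mm wide; open, the fingers measure 114 mm over their backs; the gripper's body (76 mm by 85 mm) begins 54 mm behind the grasp point. The pads swing forward as they close: fully open they stand 13 mm farther back than shut.
Start: joints at [1.132, 0.313, 0.046, 1.304, 0, 1.431], TCP at [0.169, 0.55, 0.242] pointing down, gripper open.
Joint ranges: [-2.76, 2.76], [-0.86, 1.69], [-1.03, 1.26], [-2.2, 2.34], [-1.47, 1.5], [-3.14, 3.14]. Speed limits (rad/s): [2.57, 2.57, 3.14, 3.14, 3.14, 3.14].

INTERFACE

Orientations are given as a unit quaternion [w, x, y, z].
In Python, from workcell import env gives the robot as it stands.
- The arm moves only by the shell command python3 -m jog 'ROWS' [FORCE]. ROWS is JSON, a list of rows, each a list of 5 numbers: the gripper's target within -1 to 1 (shut at 1, half-way at 0, fully open at -1), then the shift along the tool's x, y, z in m, then the turn about the tool's z in degrees. In form: [[fingers, tx, ty, tz, turn], ...]. A call has 1 to 5 rows; each row shifts and turns the commanded pose from where the row before left it, along the tool's axes as they then stand; what a row does not reach is not made up. A row lasts 1/12 s, in which the tool goes at most 41.7 mm and 7.16 degrees, less where a joint would pass 70% of its speed; a pose out of reach is approached as far as the arm can. A call is refused whole if a number of a shift passes 0.0417 or a number of a turn 7.16, either way. A call with a gripper value outside its range is refused whole. The fingers move at their own pace and stop on an object; FORCE is the grip in N (left out, the last holds). Time passes only in rows, so rows that do not move let the fingers close. It gives the time, the measured TCP pose, the force, the opening and the grip force at its end, in the units of the state.
- env.get_state(): the state, without advancing time (a new reading comes with each control period).
- env.read_camera(name): name is "scene" or "top" or "wrist"; returns a dict with "img" (420x560x3 uint8, red, green, blue), "fov_y" (degrees; the focal length in pixels is half the picture's height over the tangent of half this angle, whatever the lens; pixels are square), "cx", "cy" (the principal point, pixels), "T" (4x4, takes a point from camera to world coordinates). Camera axes: x right, y up, looking along -z (the intrinsics and any distortion apply to the point x, -y, -z); pixel columns grow to the right and rows downward; lengths in m; the calibration is good to about 2 mm. A picture is of the moment at which its call begins. There is no depth.
- env.hand_in(): hands the job in; it is judged then, once.
The state is a dict: "clock": time; "joint_pos": joint angles; "qvel": joint speeds; "tau": joint torques, N m; "tcp_pos": TCP position; "orientation": TCP orientation; "wrist_force": force on the tool from outside, world axes, zero at the start; "ft_torque": the same for the moment, N m; "finger_gap": finger opening in m; "grip_force": force on a finger pad.
Only numpy, scipy, OpenCV 4.12 (cv2) and the standard library are available. Lean on these libraries where they do the work, as an engineer would, in place of code of your own. Each camera call takes 0.05 s, during which the arm holds its last target. There are 200 camera calls.

TASK

A small brass check weight for the kitchen scale lies in the nest of the ejector stand. Press the red plunger fully down with one finger so that the weight pops up out of its nest, and trap it on the sloping chute with the other finger before it rolls off the open lower end; do not pinch or lift the weight, and leave the other things where they are. Finish while holding: the plunger still pressed down and the weight lying still on the chute against the other finger.

Things in the scene. Friction and masses are not known exactly. Their poses are not given: they have to be found in the camera images.
- stand: Ejector stand, fixed: wooden base 84 x 165 x 10 mm with an aluminium chute. Origin on the table, mid-width; x across the chute, +y downhill, z up. Along y: plunger axis -50 mm, on a block 34 mm high (-74 to -33); nest back wall -33 to -29 (41 mm high); nest to -7.5; then the chute to its open end at +80. All handled from above by two fingers in line with y.
- chute (a point): Middle of the chute floor at y = +20 mm in the stand's frame, 28.6 mm high; axes as the stand's. The floor is flat and falls 14 degrees towards +y, from 35.4 mm high at the nest's lip to 13.6 mm at the open end. 50 mm wide between cheeks that stand only 5 mm above it. The weight rolls from nest to open end in about 0.4 s, so the trapping finger must be waiting there beforehand.
- nest (a point): Centre of the weight in the nest at the start, y = -16.5 mm, 42 mm high, fixed to the stand. Two fingers 55 to 70 mm apart, along the stand's y and centred about over this point, stand over plunger and chute, clear of the weight. With tips at 37 mm (plunger fully down) the chute finger is about 6 mm above the chute floor, below the middle of the weight that rolls against it.
- weight: Brass check weight with two dark rings: cylinder 22 mm across, 46 mm long, 110 to 180 g, loose. Origin at its centre, x along its length (across the chute). At the start its top is 53 mm high and it lies 7 mm deep behind the chute's lip. A plate under it rises as far as the plunger is pressed; after about 7 mm the weight rolls over the lip and down the chute.
- plunger (a joint): Travel of the red plunger in m: 0 = up, 0.010 = fully down (hard stop). It must be about 7 mm down for the weight to pop. A spring returns it: about 3 to 5 N to start, 7 to 9 N fully down.
- plunger_top (a point): Centre of the top of the red plunger cap, a round cap 30 mm in diameter; 47 mm above the table when up, 37 mm when fully pressed. Moves with it.
- chute_end (a point): Middle of the open lower edge of the chute floor, 13.6 mm above the table, fixed to the stand.
- timer: Bystander: white kitchen timer with a red knob, 66 mm in diameter, 46 mm high, loose. Origin at the centre of its underside.
- honey_jar: Bystander: honey jar with a gold lid, 77 mm in diameter, 120 mm high, loose. Origin at the centre of its underside.
- scraper: Bystander: orange dough scraper, 34 x 60 x 10 mm, loose, lying flat. Origin at the centre of its underside.

How it is judged:
By the outcome, as a careful person would: the job done as asked, in the order asked, and still so for the second after the job is handed in, while the arm keeps its last pose, push and grip.
It also fails if it takes over 32 s, if anything falls off the work surface, if the arm or the gripper's body presses on something with over 40 N, if the wrist force passes 120 N, or if a joint passes its speed limit or range.

## Working session

There is one attempt and no reset: what is moved stays moved. The work goes in short steps, Python scripts to look and compute and a shell command to move; the robot and the scene stay as the last step left them, time stands still between calls to the robot, and variables do not carry over. Pictures are saved under pics/ and viewed, at most 10 in all, crops included, and the job is handed in when it is done.

```bash
mkdir -p pics
cat > h.py <<'E'
import numpy as np,cv2
from workcell import env
def snap(n,f):
    c=env.read_camera(n); cv2.imwrite('pics/'+f+'.png',c['img'][:,:,::-1]); np.savez('pics/'+f,**{k:c[k] for k in('fov_y','cx','cy','T')}); print(n,{k:v for k,v in c.items() if k not in('img',)}); return c
def pt(f,u,v,z):
    c=np.load('pics/'+f+'.npz'); F=210/np.tan(np.radians(c['fov_y'])/2)
    d=c['T'][:3,:3]@np.array([(u-c['cx'])/F,-(v-c['cy'])/F,-1]); o=c['T'][:3,3]
    return o+d*(z-o[2])/d[2]
E
python3 - <<'E'
from h import *
a=snap('top','t0');b=snap('scene','s0')
cv2.imwrite('pics/both.png',cv2.resize(np.vstack([a['img']]),None,fx=1.4,fy=1.4)[:,:,::-1])
print(env.get_state(),env.tip_extent)
E
```

```text
top {'fov_y': 45.234033026233966, 'cx': 281.14714620048477, 'cy': 198.8850648354554, 'T': array([[-0.02163636,  0.99803029, -0.05888464,  0.52217218],
       [-0.99903082, -0.01932474,  0.03954709,  0.05184323],
       [ 0.03833126,  0.05968322,  0.99748114,  0.92628752],
       [ 0.        ,  0.        ,  0.        ,  1.        ]])}
scene {'fov_y': 46.44197208077146, 'cx': 275.3752756951333, 'cy': 209.34687797819714, 'T': array([[ 0.78125782,  0.47388081, -0.40629201,  0.25032474],
       [-0.62418872,  0.59826778, -0.50245807, -0.39211347],
       [ 0.00496619,  0.64615219,  0.76319243,  0.70109838],
       [ 0.        ,  0.        ,  0.        ,  1.        ]])}
{'clock': 0.1, 'joint_pos': array([ 1.13241164e+00,  3.13944537e-01,  4.50765259e-02,  1.30359451e+00,
       -2.29781735e-05,  1.43118833e+00]), 'qvel': array([-3.93315361e-04, -1.31737168e-03,  1.44398289e-03,  1.05330257e-03,
       -3.24537355e-04, -8.20137633e-06]), 'tau': array([ 3.07965092e-03, -4.81724238e+01,  2.99245155e+01,  1.27864850e-02,
       -8.49587605e-05,  2.17086944e-05]), 'tcp_pos': array([0.16908197, 0.54911439, 0.24148051]), 'orientation': array([-2.26412658e-04,  1.48833257e-01,  9.88861956e-01, -8.01825427e-04]), 'wrist_force': array([ 0.32258229, -0.48969085,  0.17842108]), 'ft_torque': array([-0.00182011,  0.02468139,  0.08171578]), 'grip_force': 0.0, 'finger_gap': 0.0851863827803522} 0.011
```

View pics/both.png

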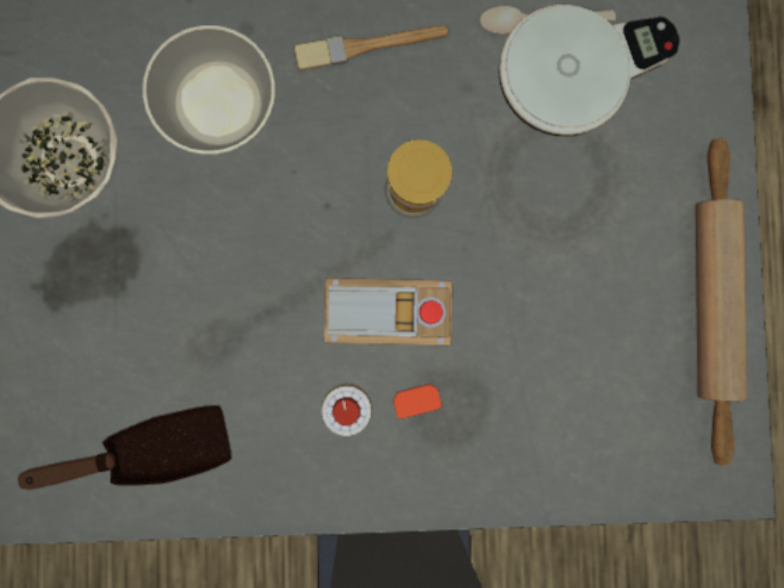

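View pics/s0.png

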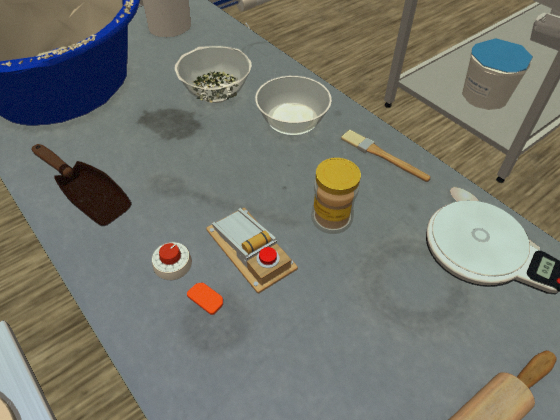

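The top view (1.4x) shows the stand with its open end to the left (+y world). Its base corners are at about (325,279), (452,280), (451,345) and (325,344), the plunger is at (431,312) and the weight at (404,311). The jar is at (420,172), the timer at (346,411) and the scraper at (417,401). In the scene view the plunger top is at (268,255).

Run:
```python
from h import *
from scipy.spatial.transform import Rotation as R
for n,u,v,z in[('c1',325,279,.01),('c2',452,280,.01),('c3',451,345,.01),('c4',325,344,.01),('plunger',431,312,.047),('weight',404,311,.053)]:
    print(n,pt('t0',u/1.4,v/1.4,z))
print('pl scene',pt('s0',268,255,.047))
for s in('t0',):print('jar top',pt(s,300,123,.12),'timer',pt(s,247,294,.046))
q=env.get_state()['orientation'];print(R.from_quat(np.r_[q[1:],q[0]]).as_matrix())
for f,(x,y,w,h) in {'t0':(220,185,110,75)}.items():
    cv2.imwrite('pics/crop.png',cv2.resize(cv2.imread('pics/t0.png')[y:y+h,x:x+w],None,fx=7,fy=7,interpolation=2))
```

```text
c1 [0.57725879 0.10454715 0.01      ]
c2 [ 0.57274539 -0.0607258   0.01      ]
c3 [ 0.48826161 -0.05717274  0.01      ]
c4 [0.49329241 0.10587937 0.01      ]
plunger [ 0.53122221 -0.02880705  0.047     ]
weight [0.53310663 0.00522065 0.053     ]
pl scene [ 0.52857009 -0.02988211  0.047     ]
jar top [ 0.69234231 -0.01335924  0.12      ] timer [0.41078343 0.07950204 0.046     ]
[[-9.55697221e-01  2.94350728e-01 -6.86458306e-04]
 [ 2.94351454e-01  9.55696038e-01 -1.51839385e-03]
 [ 2.09105147e-04 -1.65318479e-03 -9.99998612e-01]]
```

View pics/crop.png

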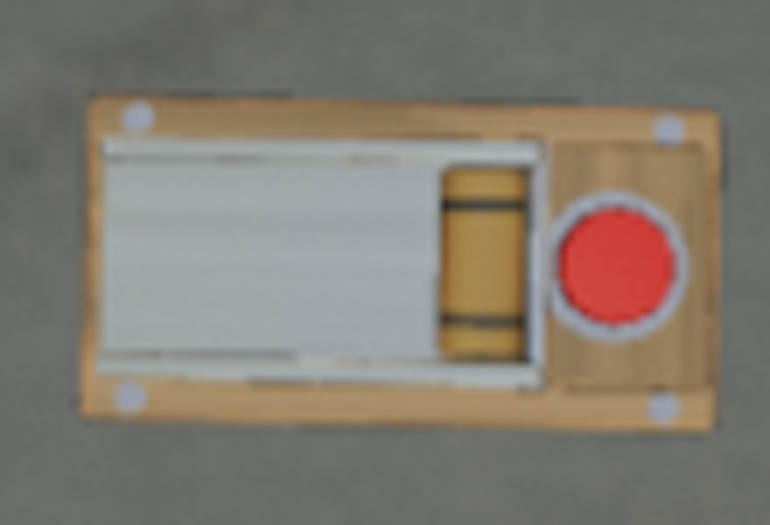

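```bash
python3 -m jog '[[-0.46,-0.0315,-0.0258,0,0],[-0.46,-0.0315,-0.0258,0,0],[-0.46,-0.0315,-0.0258,0,0],[-0.46,-0.0315,-0.0258,0,0],[-0.46,-0.0315,-0.0258,0,0]]' 20
python3 -m jog '[[-0.46,-0.0315,-0.0258,0,0],[-0.46,-0.0315,-0.0258,0,0],[-0.46,-0.0315,-0.0258,0,0],[-0.46,-0.0315,-0.0258,0,0],[-0.46,-0.0315,-0.0258,0,0]]'
python3 -m jog '[[-0.46,-0.0315,-0.0258,0,0],[-0.46,-0.0315,-0.0258,0,0],[-0.46,-0.0315,-0.0258,0,0],[-0.46,-0.0315,-0.0258,0,0],[-0.46,-0.0315,-0.0258,0,0]]'
python3 -m jog '[[-0.46,0,0,0,-7.1],[-0.46,0,0,0,-7.1],[-0.46,0,0,0,0],[-0.46,0,0,0,0]]'
cat > rel.py <<'E'
from h import *
from scipy.spatial.transform import Rotation as R
c=[pt('t0',220+u/7,185+v/7,.01) for u,v in((92,97),(720,108),(714,430),(82,416))]
yd=c[0]-c[1]+c[3]-c[2]; yd/=np.linalg.norm(yd); O=sum(c)/4
pl=(pt('t0',220+615/7,185+265/7,.047)+pt('s0',268,255,.047))/2
N=pl+.0335*yd; N2=O-.0165*yd
print('yd',yd,'len',np.linalg.norm(c[0]-c[1]),'N from plunger',N[:2],'from base',N2[:2])
def rel(N,yd):
    s=env.get_state();q=s['orientation'];M=R.from_quat(np.r_[q[1:],q[0]]).as_matrix()
    d=np.r_[N[:2],s['tcp_pos'][2]]-s['tcp_pos']
    print('tcp',s['tcp_pos'],'gap',s['finger_gap'],'shift',M.T@d,'turn',np.degrees(np.arctan2((M.T@yd)[1],(M.T@yd)[0]))-90,'tz',M[:,2],'F',s['wrist_force'],s['clock'])
if __name__=='__main__': rel((N+N2)/2,yd); snap('wrist','w0')
E
python3 rel.py
```

```text
clock: 0.52
tcp_pos: [0.2821, 0.3782, 0.2419]
orientation: [-0.0, 0.148, 0.989, -0.0]
wrist_force: [2.3, 0.6, 0.8]
finger_gap: 0.0621
grip_force: 0.0
clock: 0.93
tcp_pos: [0.3948, 0.2084, 0.2422]
orientation: [-0.0, 0.149, 0.989, 0.0]
wrist_force: [0.4, 0.5, 0.2]
finger_gap: 0.062
grip_force: 0.0
clock: 1.35
tcp_pos: [0.5074, 0.0386, 0.242]
orientation: [-0.0, 0.149, 0.989, 0.0]
wrist_force: [0.3, 0.3, -0.4]
finger_gap: 0.0624
grip_force: 0.0
clock: 1.68
tcp_pos: [0.5066, 0.0405, 0.2419]
orientation: [-0.001, 0.027, 1.0, 0.0]
wrist_force: [-0.3, -0.1, 0.5]
finger_gap: 0.0622
grip_force: 0.0
yd [0.04094187 0.99916153 0.        ] len 0.16354138712337987 N from plunger [0.5312677  0.00412733] from base [0.53278811 0.0064443 ]
tcp [0.50664191 0.04045938 0.24185962] gap 0.06218783435388609 shift [-2.72744451e-02 -3.37302843e-02 -3.35347125e-05] turn -0.7934017954669343 tz [-1.00743676e-03  2.26304295e-04 -9.99999467e-01] F [-0.28495842 -0.13909988  0.53611992] 1.6833
wrist {'fov_y': 67.28666213774962, 'cx': 282.8094862486135, 'cy': 209.16147591861852, 'T': array([[ 5.46311808e-02, -9.57415570e-01, -2.83497549e-01,
         4.33790981e-01],
       [ 9.98506209e-01,  5.26349093e-02,  1.46600615e-02,
         4.37251929e-02],
       [ 8.86096626e-04, -2.83874959e-01,  9.58860898e-01,
         3.72768514e-01],
       [ 0.00000000e+00,  0.00000000e+00,  0.00000000e+00,
         1.00000000e+00]])}
```

View pics/w0.png

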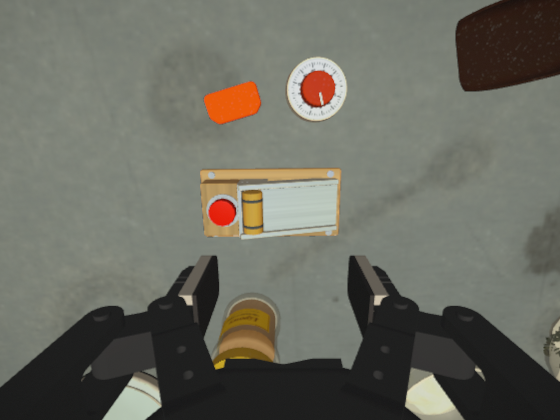

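The wrist view shows the stand square to the jaws, with the plunger at (222,212) and the weight at (252,213). I'll move over it, descend partway and check again.

```bash
python3 -m jog '[[-0.46,-0.0137,-0.017,0.01,-0.8],[-0.46,-0.0137,-0.017,0.03,0],[-0.46,0,0,0.04,0],[-0.46,0,0,0.04,0],[-0.46,0,0,0,0]]'
python3 - <<'E'
from rel import *
print('pl wrist0',pt('w0',222,212,.047))
rel((N+N2)/2,yd); snap('wrist','w1')
E
```

```text
clock: 2.15
tcp_pos: [0.5269, 0.0066, 0.115]
orientation: [-0.007, 0.019, 1.0, 0.001]
wrist_force: [-2.0, -0.1, -0.8]
finger_gap: 0.0623
grip_force: 0.0
yd [0.04094187 0.99916153 0.        ] len 0.16354138712337987 N from plunger [0.5312677  0.00412733] from base [0.53278811 0.0064443 ]
pl wrist0 [ 0.52969549 -0.02696484  0.047     ]
tcp [0.52688698 0.00663298 0.11500332] gap 0.06226911177725816 shift [-5.18885214e-03 -1.14664468e-03 -7.06486925e-05] turn 0.12347512252758008 tz [-0.01322762  0.00196447 -0.99991058] F [-1.99247138 -0.12592193 -0.80004967] 2.15
wrist {'fov_y': 67.28666213774962, 'cx': 282.8094862486135, 'cy': 209.16147591861852, 'T': array([[ 0.03867309, -0.96152436, -0.27198402,  0.45560183],
       [ 0.99924955,  0.03780559,  0.00843093,  0.00851368],
       [ 0.00217598, -0.27210596,  0.96226484,  0.2468078 ],
       [ 0.        ,  0.        ,  0.        ,  1.        ]])}
```

View pics/w1.png

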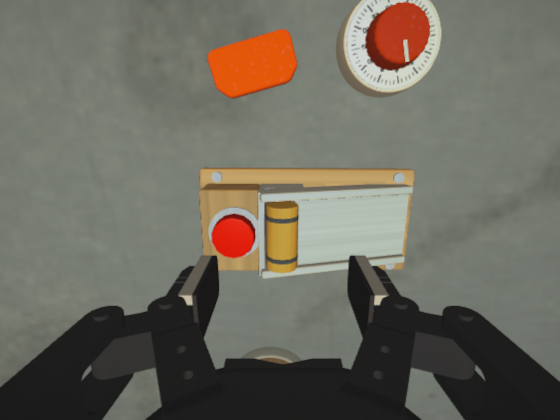

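The plunger top is at (234,236), the weight at (282,237) and the base corners at (201,169) and (413,169). The inner tip edges of the fingers are at x of about 217 and 349.

Run:
```python
from rel import *
p=pt('w1',234,236,.047);w=pt('w1',282,237,.053)
print('pl',p,'N by plunger',p+.0335*yd,'w',w)
print('edge',pt('w1',201,169,.01),pt('w1',413,169,.01))
for z in(.1,.104,.108):print('tips',pt('w1',217,257,z),pt('w1',349,257,z))
rel(p+.0335*yd,yd)
```

```text
yd [0.04094187 0.99916153 0.        ] len 0.16354138712337987 N from plunger [0.5312677  0.00412733] from base [0.53278811 0.0064443 ]
pl [ 0.52956928 -0.02683595  0.047     ] N by plunger [0.53094083 0.00663596 0.047     ] w [0.52928388 0.00555379 0.053     ]
edge [ 0.48874038 -0.05384906  0.01      ] [0.49496639 0.1056726  0.01      ]
tips [ 0.52087282 -0.0269438   0.1       ] [0.52351726 0.03968154 0.1       ]
tips [ 0.51909441 -0.02597771  0.104     ] [0.5216668  0.03883232 0.104     ]
tips [ 0.51731601 -0.02501162  0.108     ] [0.51981634 0.03798311 0.108     ]
tcp [0.52869726 0.00653856 0.11873515] gap 0.062445882793705505 shift [-2.23813864e-03  1.82645016e-04 -2.11807223e-05] turn 0.16770483348908272 tz [-0.00950234  0.00142106 -0.99995384] F [-0.47048686 -1.27316076  0.40010545] 2.2
```

```bash
python3 -m jog '[[-0.46,-0.002,-0.0005,0.02,0],[-0.46,0,0,0.02,0],[-0.46,0,0,0.008,0],[-0.46,0,0,0,0],[-0.46,0,0,0,0]]'
python3 - <<'E'
from rel import *
rel(np.array([.531,.0058]),yd); snap('scene','s1');snap('wrist','w2')
a=cv2.imread('pics/s1.png')[150:310,150:360];b=cv2.imread('pics/w2.png')[140:300,130:430]
cv2.imwrite('pics/m.png',np.hstack([cv2.resize(a,(394,300)),cv2.resize(b,(400,300))[:,:]]))
E
```

```text
clock: 2.62
tcp_pos: [0.5356, 0.0051, 0.0761]
orientation: [0.001, 0.018, 1.0, -0.0]
wrist_force: [-0.2, -0.5, 0.5]
finger_gap: 0.0624
grip_force: 0.0
yd [0.04094187 0.99916153 0.        ] len 0.16354138712337987 N from plunger [0.5312677  0.00412733] from base [0.53278811 0.0064443 ]
tcp [0.53564034 0.00514733 0.07607686] gap 0.06242897041353206 shift [ 4.66123249e-03  4.81246214e-04 -7.95689657e-06] turn 0.2348160744205643 tz [ 1.69143964e-03 -1.65533447e-04 -9.99998556e-01] F [-0.22750197 -0.45258791  0.498901  ] 2.6167
scene {'fov_y': 46.44197208077146, 'cx': 275.3752756951333, 'cy': 209.34687797819714, 'T': array([[ 0.78125782,  0.47388081, -0.40629201,  0.25032474],
       [-0.62418872,  0.59826778, -0.50245807, -0.39211347],
       [ 0.00496619,  0.64615219,  0.76319243,  0.70109838],
       [ 0.        ,  0.        ,  0.        ,  1.        ]])}
wrist {'fov_y': 67.28666213774962, 'cx': 282.8094862486135, 'cy': 209.16147591861852, 'T': array([[ 3.67481879e-02, -9.57144386e-01, -2.87270246e-01,
         4.62638717e-01],
       [ 9.99324402e-01,  3.53573909e-02,  1.00296939e-02,
         7.05023497e-03],
       [ 5.57261192e-04, -2.87444740e-01,  9.57797062e-01,
         2.07013192e-01],
       [ 0.00000000e+00,  0.00000000e+00,  0.00000000e+00,
         1.00000000e+00]])}
```

View pics/m.png

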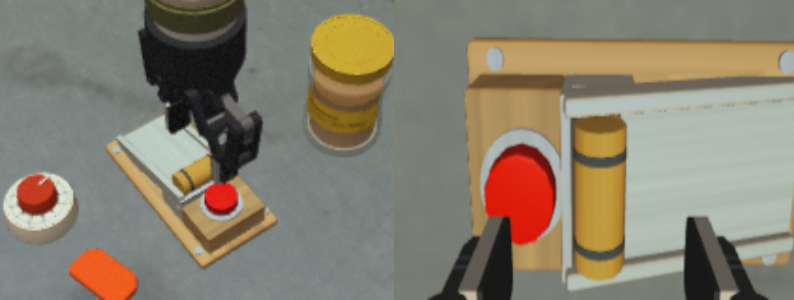

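The left half shows the fingers above the stand. The right half shows the plunger at wrist pixel (224.5,243.5) and the weight at (284.5,244.5), with the fingers straddling the weight.

```bash
python3 -m jog '[[-0.46,0.0045,0,0.006,0],[-0.46,0,0,0,0],[-0.46,0,0,0,0]]'
python3 - <<'E'
from rel import *
p=pt('w2',224.5,243.5,.047);print(p,p+.0335*yd,pt('w2',284.5,244.5,.053))
rel(np.array([.531,.0058]),yd)
E
```

```text
clock: 2.97
tcp_pos: [0.5298, 0.0051, 0.0684]
orientation: [-0.0, 0.019, 1.0, 0.0]
wrist_force: [-0.6, 0.3, 0.1]
finger_gap: 0.0626
grip_force: 0.0
yd [0.04094187 0.99916153 0.        ] len 0.16354138712337987 N from plunger [0.5312677  0.00412733] from base [0.53278811 0.0064443 ]
[ 0.52905928 -0.0272337   0.047     ] [0.53043083 0.00623821 0.047     ] [0.52830628 0.00561333 0.053     ]
tcp [0.52978681 0.00512036 0.06840075] gap 0.06264618932580676 shift [-1.18714214e-03  7.24182884e-04 -3.04902903e-07] turn 0.2202226342838145 tz [-3.43802432e-04  1.65081222e-04 -9.99999927e-01] F [-0.60973986  0.25173284  0.07867596] 2.9667
```

```bash
python3 -m jog '[[-0.46,0,0,0.007,0],[-0.46,0,0,0,0],[-0.46,0,0,0,0]]'; python3 -m jog '[[-0.46,0,0,0.002,0],[-0.46,0,0,0.002,0],[-0.46,0,0,0,0]]'
```

```text
clock: 3.22
tcp_pos: [0.5298, 0.0051, 0.0607]
orientation: [-0.001, 0.019, 1.0, 0.0]
wrist_force: [0.0, 0.1, -0.0]
finger_gap: 0.0625
grip_force: 0.0
clock: 3.47
tcp_pos: [0.5301, 0.0051, 0.0569]
orientation: [-0.0, 0.019, 1.0, 0.0]
wrist_force: [-0.3, -0.8, -1.4]
finger_gap: 0.0623
grip_force: 0.0
```

```bash
python3 -m jog '[[-0.46,0,0,0.003,0],[-0.46,0,0,0,0]]'; python3 -m jog '[[-0.46,0,0,0.006,0],[-0.46,0,0,0.001,0],[-0.46,0,0,0,0],[-0.46,0,0,0,0]]'
```

```text
clock: 3.63
tcp_pos: [0.5301, 0.0051, 0.0538]
orientation: [-0.0, 0.019, 1.0, 0.0]
wrist_force: [0.1, 1.4, -0.3]
finger_gap: 0.0625
grip_force: 0.0
clock: 3.97
tcp_pos: [0.5308, 0.005, 0.0477]
orientation: [0.001, 0.019, 1.0, -0.0]
wrist_force: [-0.9, 0.1, 7.1]
finger_gap: 0.0624
grip_force: 2.9
```

Run:
```python
from rel import *
rel(np.array([.531,.0058]),yd); snap('scene','s2');snap('wrist','w3')
a=cv2.imread('pics/s2.png')[190:310,190:347];b=cv2.imread('pics/w3.png')[160:320,130:430]
cv2.imwrite('pics/m2.png',np.hstack([cv2.resize(a,(394,300)),cv2.resize(b,(400,300))[:,:]]))
```

```text
yd [0.04094187 0.99916153 0.        ] len 0.16354138712337987 N from plunger [0.5312677  0.00412733] from base [0.53278811 0.0064443 ]
tcp [0.53076311 0.00497594 0.04773365] gap 0.062391055711718046 shift [-2.06234959e-04  8.32259691e-04  9.43227661e-08] turn 0.22559418513139917 tz [ 1.03275536e-03 -1.82427142e-04 -9.99999450e-01] F [-0.91673289  0.12008731  7.08525133] 3.9667
scene {'fov_y': 46.44197208077146, 'cx': 275.3752756951333, 'cy': 209.34687797819714, 'T': array([[ 0.78125782,  0.47388081, -0.40629201,  0.25032474],
       [-0.62418872,  0.59826778, -0.50245807, -0.39211347],
       [ 0.00496619,  0.64615219,  0.76319243,  0.70109838],
       [ 0.        ,  0.        ,  0.        ,  1.        ]])}
wrist {'fov_y': 67.28666213774962, 'cx': 282.8094862486135, 'cy': 209.16147591861852, 'T': array([[ 3.68586064e-02, -9.57600832e-01, -2.85730799e-01,
         4.57575693e-01],
       [ 9.99320320e-01,  3.54870756e-02,  9.97827761e-03,
         7.01087842e-03],
       [ 5.84543524e-04, -2.85904379e-01,  9.58257974e-01,
         1.78570682e-01],
       [ 0.00000000e+00,  0.00000000e+00,  0.00000000e+00,
         1.00000000e+00]])}
```

View pics/m2.png

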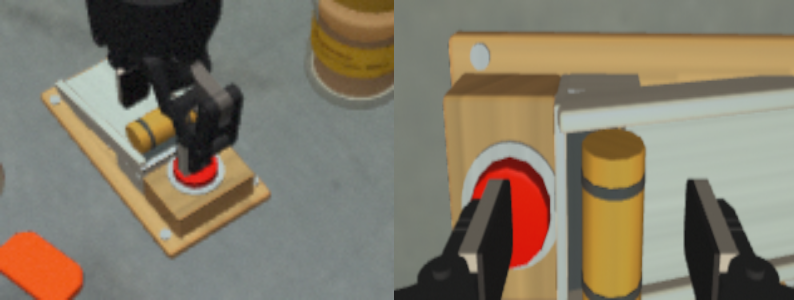

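The plunger is partly down. The weight has risen in the nest (crop about x=613) but hasn't rolled over the lip yet, so I'll press further.

```bash
python3 -m jog '[[-0.46,0,0,0.004,0],[-0.46,0,0,0,0],[-0.46,0,0,0,0],[-0.46,0,0,0,0]]'
```

```text
clock: 4.4
tcp_pos: [0.5308, 0.005, 0.044]
orientation: [0.001, 0.018, 1.0, -0.0]
wrist_force: [-0.7, 1.3, 7.1]
finger_gap: 0.0626
grip_force: 3.4
```

```bash
python3 -m jog '[[-0.46,0,0,0.002,0],[-0.46,0,0,0,0],[-0.46,0,0,0,0]]';python3 -m jog '[[-0.46,0,0,0.001,0],[-0.46,0,0,0,0],[-0.46,0,0,0,0]]'
```

```text
clock: 4.65
tcp_pos: [0.5308, 0.0049, 0.0423]
orientation: [0.001, 0.019, 1.0, -0.0]
wrist_force: [-0.8, 0.8, 8.7]
finger_gap: 0.0622
grip_force: 4.6
clock: 4.9
tcp_pos: [0.5309, 0.0049, 0.0422]
orientation: [0.001, 0.019, 1.0, -0.0]
wrist_force: [-4.9, 1.2, 15.8]
finger_gap: 0.0624
grip_force: 8.1
```

The plunger is on its hard stop: the TCP has stopped moving and the force is rising. Next I'll check the weight.

Run:
```python
from rel import *
snap('scene','s3');snap('wrist','w4');w=env.read_camera('wrist')['img'].astype(int)
rel(np.array([.531,.0058]),yd); print('wrist change',abs(w-cv2.imread('pics/w4.png')[:,:,::-1]).mean())
a=cv2.imread('pics/s3.png')[190:310,190:347];b=cv2.imread('pics/w4.png')[160:320,130:430]
cv2.imwrite('pics/m3.png',np.hstack([cv2.resize(a,(394,300)),cv2.resize(b,(400,300))[:,:]]))
```

```text
yd [0.04094187 0.99916153 0.        ] len 0.16354138712337987 N from plunger [0.5312677  0.00412733] from base [0.53278811 0.0064443 ]
scene {'fov_y': 46.44197208077146, 'cx': 275.3752756951333, 'cy': 209.34687797819714, 'T': array([[ 0.78125782,  0.47388081, -0.40629201,  0.25032474],
       [-0.62418872,  0.59826778, -0.50245807, -0.39211347],
       [ 0.00496619,  0.64615219,  0.76319243,  0.70109838],
       [ 0.        ,  0.        ,  0.        ,  1.        ]])}
wrist {'fov_y': 67.28666213774962, 'cx': 282.8094862486135, 'cy': 209.16147591861852, 'T': array([[ 3.69157357e-02, -9.57352240e-01, -2.86555259e-01,
         4.57579917e-01],
       [ 9.99318380e-01,  3.53840985e-02,  1.05233705e-02,
         7.04332298e-03],
       [ 6.49271744e-05, -2.86748416e-01,  9.58005920e-01,
         1.72886985e-01],
       [ 0.00000000e+00,  0.00000000e+00,  0.00000000e+00,
         1.00000000e+00]])}
tcp [0.53087063 0.00490153 0.04217784] gap 0.062441850874025456 shift [-9.59711189e-05  9.02647998e-04 -4.65317318e-07] turn 0.2220258864370379 tz [ 1.90320228e-03 -7.91932324e-04 -9.99997875e-01] F [-4.33018394  2.53921174 15.94088201] 5.05
wrist change 0.38324121315192744
```

View pics/m3.png

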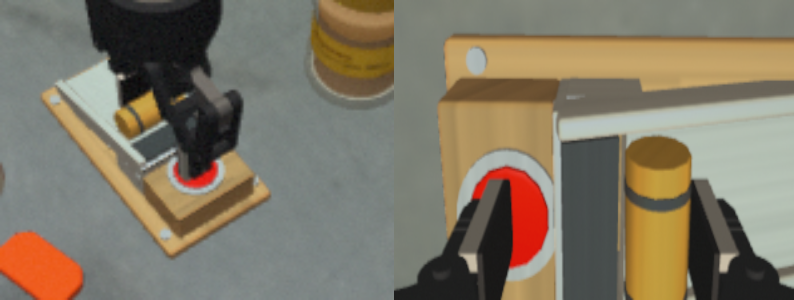

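The weight has popped out and lies still against the chute finger (crop x of about 625–692), and the plunger is flush down. I'll hold briefly, then hand in.

```bash
python3 -m jog '[[-0.46,0,0,0,0],[-0.46,0,0,0,0],[-0.46,0,0,0,0],[-0.46,0,0,0,0]]' && python3 -c "
from workcell import env
print(env.hand_in())"
```

```text
clock: 5.38
tcp_pos: [0.5309, 0.0049, 0.0422]
orientation: [0.001, 0.019, 1.0, -0.0]
wrist_force: [-4.3, 1.8, 15.8]
finger_gap: 0.0621
grip_force: 8.1
the job is handed in; nothing more can be done
None
```

The job is handed in: one finger holds the red plunger on its hard stop (about 16 N), and the popped weight lies still on the chute against the other finger, with nothing else touched, at 5.4 s of the 32 s allowed.

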